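Pack the tube troughs into their storage cradle, interlocked

ROBOT

A 6-joint arm with a two-finger parallel gripper is mounted at the origin on the work surface; the furniture and walls round the work are solid. World frame = base frame: x ahead of the robot, y to its left, z up, the work surface at z = 0. Lengths are in mm, angles in degrees, forces in N, time in s.
With the tool pointing down it reaches from about 325 to 775 mm from the base axis. Payload 5.5 kg.
Tool frame: the origin (TCP) lies midway between the tips of the shut fingers; the grasp point (between the pads) lies arm.grasp_offset behind it (arm.grasp_offset is the distance from the TCP to the grasp point, in mm); z points along the fingers, y is the line along which they close (so a half turn about z gives the same grasp; the last joint's range is limited). The gripper opens to 88 mm and grips with 3 to 60 N. Pads are 20 mm wide; open, the fingers measure 115 mm over their backs; the gripper's body (75 mm by 178 mm) begins 61 mm behind the grasp point.
Start: joints at [-66.904, 5.22, 70.514, -0, 104.267, -3.249], TCP at [266.263, -537.699, 222.631] pointing down, gripper open.
Joint ranges: [-164.24, 164.24], [-49.07, 125.15], [9.68, 141.18], [-86.29, 266.29], [3.28, 154.24], [-151.56, 151.56]. Speed limits (degrees/s): [147.25, 147.25, 172.46, 180, 180, 180].

INTERFACE

Orientations are given as a 3x3 rotation matrix whose columns are the frame's x, y, z axes.
In Python, from cell import arm gives the robot as it stands. The module is installed in compiled form; this text tells all that it offers.
- The arm moves only by the tool servo_tool, never from a script. Its argument "targets" is text: rows parted by semicolons, each of 7 numbers parted by spaces: the opening, from 0 (shut) to 1 (fully open), then the shift along the tool's x, y, z normalised to -1 to 1, where 1 is 5 cm, then the turn, a rotation vector about the tool's x, y, z normalised to -1 to 1, where 1 is 0.5 rad. A call has 1 to 8 rows; each row shifts and turns the commanded pose from where the row before left it, along the tool's axes as they then stand; what a row does not reach is not made up. A row lasts 1/12 s, in which the tool goes at most 41.7 mm and 7.16 degrees, less where a joint would pass 70% of its speed; a pose out of reach is approached as far as the arm can. A call with a number of a shift or a turn outside -1 to 1 is refused whole. A call with a gripper value outside its range is refused whole. The fingers move at their own pace and stop on an object; the grip force is fixed at half the most. Time passes only in rows, so rows that do not move let the fingers close. It gives the time, the measured TCP pose, the force, the opening and the grip force at its end, in the units of the state.
- arm.state(): the state, without advancing time (a new reading comes with each control period).
- arm.read_camera(name): name is "scene" or "top"; returns (picture, depth): 400x640x3 uint8, blue, green, red; 400x640 float32, mm along the optical axis (not along the pixel's ray), 0 where there is no reading.
- arm.camera_model(name): a dict with "intrinsics" (3x3 intrinsics, pixels), "T" (4x4, takes a point from camera to world coordinates). Camera axes: x right, y up, looking along -z (the intrinsics and any distortion apply to the point x, -y, -z); pixel columns grow to the right and rows downward; lengths in mm; the calibration is good to about 2 mm. A picture is of the moment at which its call begins. camera_model takes no time and is no camera call.
- arm.hand_in(): hands the job in; it is judged then, once.
The state is a dict: "clock": time; "q": joint angles; "qd": joint speeds; "effort": joint torques, N m; "ee_pos": TCP position; "orientation": TCP orientation; "contact_force": force on the tool from outside, world axes, zero at the start; "moment": the same for the moment, N m; "gripper_width": opening from 0.0 (shut) to 1.0 (fully open); "grasp_force": force on a finger pad.
Only numpy, scipy, OpenCV 4.12 (cv2) and the standard library are available. Lean on these libraries where they do the work, as an engineer would, in place of code of your own. Each camera call takes 0.05 s, during which the arm holds its last target. There are 200 camera calls.

TASK

Pack away the loose aluminium tube troughs. Set the one that lies open side up into the empty bay of the storage cradle, flat on its floor beside the trough already there; then lay the one that lies open side down lengthwise over the gap between the two, its ends in line with theirs and one of its flanges hanging inside each, fully down so that all three interlock. Leave the first trough in its bay and do not knock the specimen cups out of place.

Things in the scene. Friction and masses are not known exactly. Their poses are not given: they have to be found in the camera images.
- cradle: Fixed cradle: white plate 180 (x) x 178 (y) x 6 mm, with blue ribs 6 mm high on it fencing two bays side by side, each for a trough lying along x (play 2 mm each side, 4 mm each end). Origin: centre of the underside; z up. Bay centres at y = +49.5 mm (full at the start) and -49.5 mm (empty). The upside-down trough belongs over the middle (y = 0), its flange tips then at z = 10 mm.
- bay_full (a point): Centre of the floor of the bay that holds a trough at the start (cradle y = +49.5 mm); axes as the cradle.
- bay_empty (a point): Centre of the floor of the empty bay (cradle y = -49.5 mm); axes as the cradle.
- trough_a: Aluminium U-section trough, open side up, loose in the cradle's full bay. All three troughs are alike: 150 mm long (x), 60 mm wide outside (y), 52 mm inside, 40 mm high (z), web and flanges 4 mm thick, about 0.18 kg, open ends. Origin: centre of the underside; z up.
- trough_c: Like trough_a, lying open side up on the worktop (web at the bottom). Origin: centre of the underside; x along its length, z up. Can be grasped from above across its 60 mm width: in its bay there are 39 mm between it and trough_a.
- trough_b: Like trough_a but lying open side down on the worktop (web on top). Origin: centre of the underside, between the flange tips, 40 mm below its top; x along its length, z up. It goes over the facing flanges of trough_a and trough_c, which span 47 mm when both are central in their bays; its inside is 52 mm. When down, its flange tips rest on their webs, 4 mm above the bay floor.
- cup_white: White-lidded specimen cup, 60 mm across, 68 mm high, loose bystander at the back. Origin: centre of its underside.
- cup_amber: Amber-lidded specimen cup, 60 mm across, 68 mm high, loose bystander at the back. Origin: centre of its underside.
Not all that is in view belongs to the job. Leave any pink look-alike of the trough_b alone.

How it is judged:
By the outcome, as a careful person would: the job done as asked, in the order asked, and still so for the second after the job is handed in, with the robot touching nothing.
It also fails if it takes over 54 s, if anything falls off the work surface, if the arm or the gripper's body presses on something with over 40 N, if the wrist force passes 120 N, or if a joint passes its speed limit or range.

## Working session

There is one attempt and no reset: what is moved stays moved. The work goes in short steps, Python scripts to look and compute and a tool call to move; the robot and the scene stay as the last step left them, time stands still between calls to the robot, and variables do not carry over. Pictures are saved under pics/ and viewed, at most 10 in all, crops included, and the job is handed in when it is done.

Besides the shell and the picture viewer there is one more tool, called after ">>>" as name(argument=value, ...) on one line, values as JSON. servo_tool: Moves the arm, as the interface text tells. Its arguments: {"type":"object","properties":{"targets":{"type":"string"}},"required":["targets"]}

```bash
mkdir -p pics
python3 - <<'E'
from cell import arm
import cv2,numpy as np
for n in("scene","top"):
    p,d=arm.read_camera(n); cv2.imwrite(f"pics/{n}0.png",p); np.save(f"{n}0.npy",d)
    m=arm.camera_model(n); print(n,m)
s=arm.state(); print(s, arm.grasp_offset)
E
```

```text
scene {'intrinsics': array([[499.129691  ,   0.        , 316.90274266],
       [  0.        , 499.129691  , 201.07034186],
       [  0.        ,   0.        ,   1.        ]]), 'T': array([[-6.57524294e-01,  5.44317043e-01, -5.20942184e-01,
        -3.44352174e+01],
       [-7.53210259e-01, -4.91711414e-01,  4.36914398e-01,
         4.84765589e+02],
       [-1.83332647e-02,  6.79660828e-01,  7.33297382e-01,
         8.33840694e+02],
       [ 0.00000000e+00,  0.00000000e+00,  0.00000000e+00,
         1.00000000e+00]])}
top {'intrinsics': array([[486.69306617,   0.        , 317.28672446],
       [  0.        , 486.69306617, 194.81661113],
       [  0.        ,   0.        ,   1.        ]]), 'T': array([[-9.22546343e-03,  9.93187365e-01, -1.16162597e-01,
         3.54543636e+02],
       [-9.99818661e-01, -1.10970967e-02, -1.54757707e-02,
        -7.20480696e+00],
       [-1.66594074e-02,  1.15998761e-01,  9.93109637e-01,
         1.33669669e+03],
       [ 0.00000000e+00,  0.00000000e+00,  0.00000000e+00,
         1.00000000e+00]])}
{'clock': 0.1, 'q': array([-6.69052356e+01,  5.26027750e+00,  7.05757857e+01, -1.01685823e-03,
        1.04267939e+02, -3.24965852e+00]), 'qd': array([ 0.06476017, -0.03432258, -0.19201682,  0.02628883, -0.00437789,
       -0.00429374]), 'effort': array([ 3.26495712e-03, -4.47857702e+01, -4.07569063e+01,  6.99722115e-02,
        2.84570537e-02, -1.01249884e-04]), 'ee_pos': array([ 266.13445618, -537.43810525,  221.59652964]), 'orientation': array([[ 8.96144602e-01,  4.43761561e-01, -7.27830575e-04],
       [ 4.43762150e-01, -8.96143063e-01,  1.66295762e-03],
       [ 8.57163487e-05, -1.81323415e-03, -9.99998352e-01]]), 'contact_force': array([-0.04020212, -0.22946374, -0.34039078]), 'moment': array([0.03850157, 0.01166184, 0.05898091]), 'grasp_force': 0.0, 'gripper_width': 1.0028819734887662} 18.700000000000003
```

View pics/scene0.png

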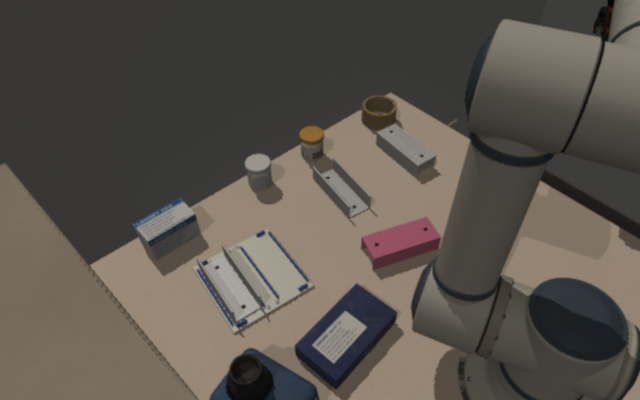

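View pics/top0.png

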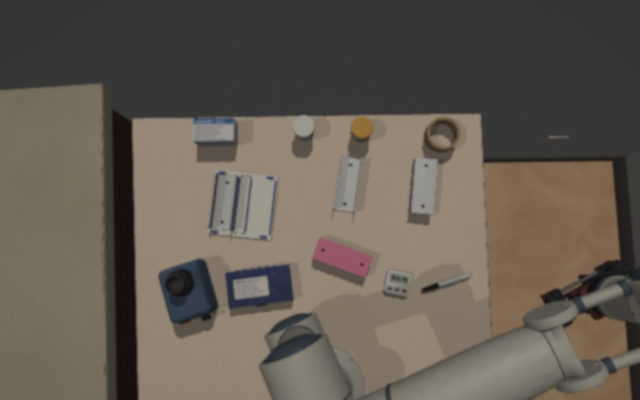

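The top view shows the cradle at (243,206), with its full bay on the left and its empty bay on the right. Candidates in top pixels:
- **(347,185):** grey and open side up, so this is trough_c.
- **(425,186):** grey with its web on top, so this is trough_b.
- **(343,257):** the pink look-alike, which I'll leave alone.

I'll confirm with one enlarged crop.

```bash
cat > h.py <<'E'
from cell import arm
import cv2,numpy as np
def cloud(n,p=None,d=None):
    if d is None: p,d=arm.read_camera(n)
    m=arm.camera_model(n);K=m["intrinsics"];T=m["T"]
    v,u=np.mgrid[:400,:640]
    P=np.stack([(u-K[0,2])/K[0,0]*d,-(v-K[1,2])/K[1,1]*d,-d],-1)
    return p,d,P@T[:3,:3].T+T[:3,3]
def ray(n,uv,z):
    m=arm.camera_model(n);K=m["intrinsics"];T=m["T"]
    uv=np.atleast_2d(uv).astype(float)
    r=np.c_[(uv[:,0]-K[0,2])/K[0,0],-(uv[:,1]-K[1,2])/K[1,1],-np.ones(len(uv))]@T[:3,:3].T
    return T[:3,3]+r*((z-T[2,3])/r[:,2])[:,None]
E
python3 - <<'E'
from h import *
p=cv2.imread("pics/top0.png");p,d,W=cloud("top",p,np.load("top0.npy"))
c=cv2.resize(p[150:250,200:450],None,fx=3.2,fy=3.2,interpolation=cv2.INTER_CUBIC)
cv2.imwrite("pics/crop1.png",c)
s=p=cv2.imread("pics/scene0.png")
for nm,(u0,u1,v0,v1) in dict(c=(325,370,148,225),b=(405,445,150,222)).items():
    z=W[v0:v1,u0:u1,2]; 
    print(nm,[ (lo,int(((z>lo)&(z<lo+4)).sum())) for lo in range(-8,60,4)])
for nm,(u,v) in dict(web=(347,185),btop=(425,186),table=(310,200),plate=(258,205),weba=(222,205),ta=(390,185)).items(): print(nm,W[v-2:v+3,u-2:u+3].mean((0,1)).round(1))
E
```

```text
c [(-8, 245), (-4, 1260), (0, 1267), (4, 433), (8, 49), (12, 5), (16, 5), (20, 4), (24, 4), (28, 8), (32, 25), (36, 96), (40, 41), (44, 4), (48, 0), (52, 0), (56, 0)]
b [(-8, 187), (-4, 736), (0, 499), (4, 77), (8, 12), (12, 19), (16, 16), (20, 16), (24, 17), (28, 23), (32, 162), (36, 649), (40, 404), (44, 38), (48, 0), (52, 0), (56, 0)]
web [536.9 -68.8   3.5]
btop [ 527.  -276.1   38.4]
table [496.8  33.9  -0.9]
plate [483.8 177.    5.8]
weba [479.2 264.2  63.7]
ta [ 536.1 -187.9   -1.2]
```

View pics/crop1.png

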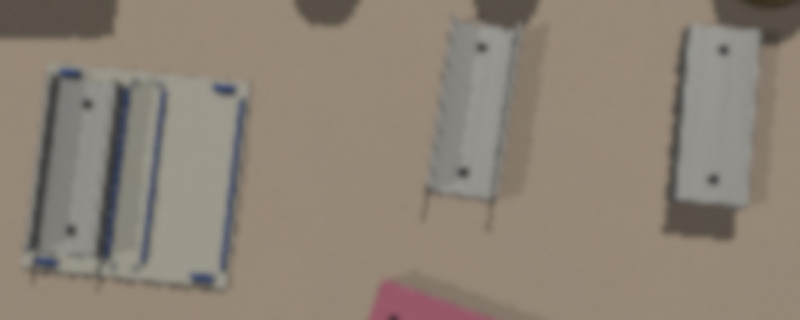

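The crop confirms it. trough_c at crop (470,105) is open side up, with its flanges on both sides. trough_b at crop (718,115) has its web on top. Both have two dark web holes each, which I'll use for pose, and the blue ribs will locate the empty bay.

```bash
cat >> h.py <<'E'
def holes(n,p,guess,z,r=4):
    g=cv2.cvtColor(p,cv2.COLOR_BGR2GRAY).astype(float);o=[]
    for u,v in guess:
        u,v=float(u),float(v)
        for _ in range(6):
            a,b=round(u),round(v);w=g[b-r:b+r+1,a-r:a+r+1]
            vv,uu=np.mgrid[b-r:b+r+1,a-r:a+r+1]
            k=np.clip(np.median(w)-15-w,0,None)*(np.hypot(uu-u,vv-v)<3.2)
            if k.sum()==0: break
            u,v=(k*uu).sum()/k.sum(),(k*vv).sum()/k.sum()
        o.append((u,v))
    P=ray(n,o,z);dd=P[0]-P[1]
    return np.round(o,2),P.mean(0).round(1),np.degrees(np.arctan2(dd[1],dd[0])).round(2),np.linalg.norm(dd).round(1)
def blue(n,p,box):
    u0,u1,v0,v1=box;s=8
    c=cv2.resize(p[v0:v1,u0:u1],None,fx=s,fy=s,interpolation=cv2.INTER_CUBIC).astype(int)
    m=((c[...,0]-c[...,2])>15).astype(np.uint8)
    N,L,st,ce=cv2.connectedComponentsWithStats(m)
    for i in range(1,N):
        if st[i,4]<150: continue
        q=np.argwhere(L==i)[:,::-1].astype(np.float32);uv=(q+.5)/s-.5+[u0,v0]
        R=cv2.minAreaRect(uv.astype(np.float32));b=cv2.boxPoints(R)
        print(n,"area",st[i,4]/s/s,"c px",uv.mean(0).round(1),"size",np.round(R[1],1),"world z12",ray(n,[uv.mean(0)],12)[0,:2].round(1),"box",ray(n,b,12)[:,:2].round(0).tolist())
E
python3 - <<'E'
from h import *
t=cv2.imread("pics/top0.png");s=cv2.imread("pics/scene0.png")
f=lambda x,y:(200+x/3.2,150+y/3.2)
print("c",holes("top",t,[f(482,47),f(463,172)],4))
print("b",holes("top",t,[f(724,50),f(713,180)],40))
print("a",holes("top",t,[f(87,104),f(71,231)],10))
print("sc c",holes("scene",s,[(327,178),(352,206)],4))
print("sc b",holes("scene",s,[(391,131),(421,161)],40))
blue("top",t,(203,282,165,245));blue("scene",s,(190,320,225,335))
for n,i in(("scene",s),("top",t)):
    pass
cv2.imwrite("pics/crop2.png",cv2.resize(s[120:340,180:450],None,fx=2.7,fy=2.7,interpolation=cv2.INTER_CUBIC))
E
```

```text
c (array([[349.95, 164.4 ],
       [344.2 , 203.4 ]]), array([540.1, -69. ,   4. ]), np.float64(-9.23), np.float64(110.0))
b (array([[425.69, 165.22],
       [422.49, 205.65]]), array([ 528.6, -273.4,   40. ]), np.float64(-6.44), np.float64(109.9))
a (array([[226.72, 182.12],
       [221.54, 221.57]]), array([493.4, 269.7,  10. ]), np.float64(-6.73), np.float64(109.6))
sc c (array([[327.37, 177.36],
       [353.78, 206.42]]), array([541.8, -69.4,   4. ]), np.float64(-9.51), np.float64(110.3))
sc b (array([[390.76, 131.15],
       [422.96, 164.56]]), array([ 518.3, -263. ,   40. ]), np.float64(-14.26), np.float64(137.3))
top area 12.296875 c px [221.1 172.3] size [2.5 5.6] world z12 [575.  278.9] box [[579.0, 287.0], [579.0, 271.0], [572.0, 271.0], [572.0, 287.0]]
top area 11.84375 c px [269.7 177.2] size [2.4 5.8] world z12 [559.9 144.3] box [[563.0, 152.0], [563.0, 136.0], [556.0, 136.0], [556.0, 152.0]]
top area 88.28125 c px [235.9 203.2] size [ 2.1 51.9] world z12 [488.9 236.9] box [[418.0, 248.0], [560.0, 232.0], [559.0, 226.0], [417.0, 242.0]]
top area 5.28125 c px [249.9 184.9
[... 1752 characters left out ...]
96.8] size [65.4  2.7] world z12 [492.3 304.8] box [[571.0, 298.0], [571.0, 293.0], [422.0, 310.0], [422.0, 315.0]]
scene area 29.3125 c px [302.6 286.4] size [3.5 9.6] world z12 [398.  164.1] box [[403.0, 173.0], [401.0, 154.0], [393.0, 155.0], [395.0, 175.0]]
scene area 9.09375 c px [262.4 303.3] size [5.5 2.3] world z12 [419.9 245.1] box [[426.0, 247.0], [426.0, 242.0], [415.0, 243.0], [415.0, 248.0]]
scene area 40.0 c px [241.5 322.3] size [ 4.3 10.8] world z12 [413.4 297.9] box [[419.0, 307.0], [417.0, 288.0], [408.0, 289.0], [410.0, 308.0]]
scene area 94.578125 c px [315.  329.9] size [13.2 13.2] world z12 [312. 207.] box [[336.0, 208.0], [320.0, 189.0], [300.0, 207.0], [316.0, 225.0]]
```

View pics/crop2.png

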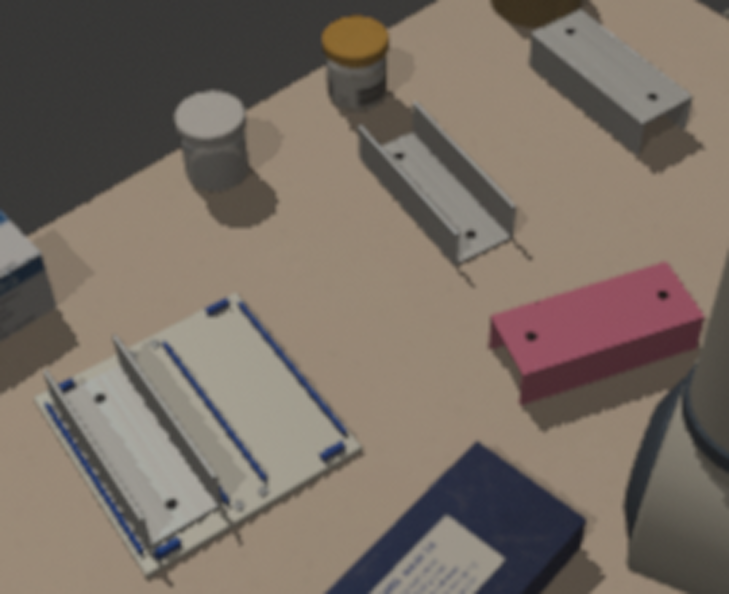

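The scene crop agrees. trough_c is centred near (435,185), trough_b near (610,75), and the empty bay lies between the blue ribs at crop (265,410).

| Item | x (mm) | y (mm) | Yaw (deg) |
|---|---|---|---|
| trough_c | 541 | -69 | -9.3 |
| trough_b | 529 | -273 | -6.4 |
| Empty bay | 482 | 171.4 | -6.5 |

I'll move to a point above trough_c now.

>>> servo_tool(targets="1 0 0 0 0 0 0.248; 1 0 0 0 0 0 0.248; 1 0 0 0 0 0 0.248; 1 0 0 0 0 0 0.248; 1 0 0 0 0 0 0.248; 1 0.28 -0.72 0 0 0 0; 1 0.28 -0.72 0 0 0 0; 1 0.28 -0.72 0 0 0 0")

```text
clock: 0.77
ee_pos: [325.0, -436.7, 221.6]
orientation: [[0.987, -0.161, -0.001], [-0.161, -0.987, 0.002], [-0.001, -0.001, -1.0]]
contact_force: [-0.1, 1.3, 0.5]
gripper_width: 1.001
grasp_force: 0.0
```

>>> servo_tool(targets="1 0.28 -0.72 0 0 0 0; 1 0.28 -0.72 0 0 0 0; 1 0.28 -0.72 0 0 0 0; 1 0.28 -0.72 0 0 0 0; 1 0.28 -0.72 0 0 0 0; 1 0.28 -0.72 0 0 0 0; 1 0.28 -0.72 0 0 0 0; 1 0.28 -0.72 0 0 0 0")

```text
clock: 1.43
ee_pos: [481.9, -169.5, 222.3]
orientation: [[0.987, -0.16, -0.0], [-0.16, -0.987, 0.0], [-0.0, -0.0, -1.0]]
contact_force: [0.2, -1.1, -0.4]
gripper_width: 1.0
grasp_force: 0.0
```

>>> servo_tool(targets="1 0.28 -0.72 0.2 0 0 0; 1 0.28 -0.72 0.4 0 0 0; 1 0 0 0.4 0 0 0; 1 0 0 0.4 0 0 0; 1 0 0 0 0 0 0; 1 0 0 0 0 0 0")

```text
clock: 1.93
ee_pos: [518.9, -105.8, 152.1]
orientation: [[0.987, -0.159, -0.003], [-0.159, -0.987, 0.001], [-0.003, -0.0, -1.0]]
contact_force: [-0.1, 0.0, 0.2]
gripper_width: 1.002
grasp_force: 0.0
```

```bash
cat > go.py <<'E'
import sys
from h import *
x,y,z,yaw=map(float,sys.argv[1:5])
s=arm.state();R=s["orientation"];c,n=np.cos(np.radians(yaw)),np.sin(np.radians(yaw))
T=np.array([[c,n,0],[n,-c,0],[0,0,-1.]])
d=R.T@(np.array([x,y,z])-s["ee_pos"]);r=cv2.Rodrigues(R.T@T)[0].ravel()
print("t",s["clock"],"pos",s["ee_pos"].round(1),"yaw",np.degrees(np.arctan2(R[1,0],R[0,0])).round(2),"F",s["contact_force"].round(1),"w",round(s["gripper_width"],3),"g",round(s["grasp_force"],1),"q6",s["q"][5].round(0))
print("shift/50",(d/50).round(3),"rot/.5",(r/.5).round(3))
E
python3 go.py 541 -69.2 12 -9.3
```

```text
t 1.9333 pos [ 518.9 -105.8  152.1] yaw -9.17 F [-0.1  0.   0.2] w 1.002 g 0.0 q6 84.0
shift/50 [ 0.329 -0.792  2.801] rot/.5 [-0.001  0.007  0.005]
```

>>> servo_tool(targets="1 0.165 -0.396 0 0 0.004 0.003; 1 0.165 -0.396 0.2 0 0.003 0.002; 1 0 0 0.4 0 0 0; 1 0 0 0.5 0 0 0; 1 0 0 0.4 0 0 0; 1 0 0 0.2 0 0 0; 1 0 0 0 0 0 0; 1 0 0 0 0 0 0")

```text
clock: 2.6
ee_pos: [543.1, -70.2, 69.8]
orientation: [[0.987, -0.163, 0.004], [-0.163, -0.987, -0.001], [0.005, -0.0, -1.0]]
contact_force: [0.1, 0.4, 0.1]
gripper_width: 0.993
grasp_force: 0.0
```

```bash
python3 go.py 541 -69.2 12 -9.3
```

```text
t 2.6 pos [543.1 -70.2  69.8] yaw -9.37 F [0.1 0.4 0.1] w 0.993 g 0.0 q6 88.0
shift/50 [-0.049 -0.014  1.155] rot/.5 [-0.    -0.009 -0.002]
```

>>> servo_tool(targets="1 -0.03 -0.01 0.3 0 -0.004 0; 1 0 0 0.35 0 0 0; 1 0 0 0.3 0 0 0; 1 0 0 0.2 0 0 0; 1 0 0 0 0 0 0; 1 0 0 0 0 0 0")

```text
clock: 3.1
ee_pos: [541.9, -69.2, 12.1]
orientation: [[0.987, -0.162, 0.002], [-0.162, -0.987, -0.0], [0.002, 0.0, -1.0]]
contact_force: [0.0, 0.4, 0.2]
gripper_width: 0.998
grasp_force: 0.0
```

```bash
python3 go.py 541 -69.2 12 -9.3
```

```text
t 3.1 pos [541.9 -69.2  12.1] yaw -9.34 F [0.  0.4 0.2] w 0.998 g 0.0 q6 88.0
shift/50 [-0.017  0.002  0.002] rot/.5 [ 0.    -0.005 -0.001]
```

Close and lift a little.

>>> servo_tool(targets="0 0 0 0 0 0 0; 0 0 0 0 0 0 0; 0 0 0 0 0 0 0; 0 0 0 0 0 0 0; 0 0 0 0 0 0 0; 0 0 0 0 0 0 0; 0 0 0 0 0 0 0; 0 0 0 0 0 0 0")

```text
clock: 3.77
ee_pos: [541.7, -69.4, 11.7]
orientation: [[0.987, -0.162, 0.002], [-0.162, -0.987, -0.001], [0.003, 0.001, -1.0]]
contact_force: [-0.3, -1.2, 4.2]
gripper_width: 0.684
grasp_force: 30.0
```

>>> servo_tool(targets="0 0 0 0 0 0 0; 0 0 0 0 0 0 0; 0 0 0 -0.2 0 0 0; 0 0 0 -0.4 0 0 0; 0 0 0 -0.6 0 0 0; 0 0 0 -0.6 0 0 0; 0 0 0 -0.4 0 0 0; 0 0 0 0 0 0 0")

```text
clock: 4.43
ee_pos: [543.3, -68.9, 126.6]
orientation: [[0.987, -0.162, 0.009], [-0.162, -0.987, -0.001], [0.009, -0.001, -1.0]]
contact_force: [0.8, 0.2, -0.6]
gripper_width: 0.678
grasp_force: 30.0
```

```bash
python3 go.py 482 171.4 100 -6.5
python3 - <<'E'
from h import *
p,_=arm.read_camera("scene"); cv2.imwrite("pics/s1.png",p)
E
```

```text
t 4.4333 pos [543.3 -68.9 126.6] yaw -9.3 F [ 0.8  0.2 -0.6] w 0.678 g 30.0 q6 88.0
shift/50 [-1.992 -4.545  0.515] rot/.5 [-0.001 -0.019 -0.098]
```

View pics/s1.png

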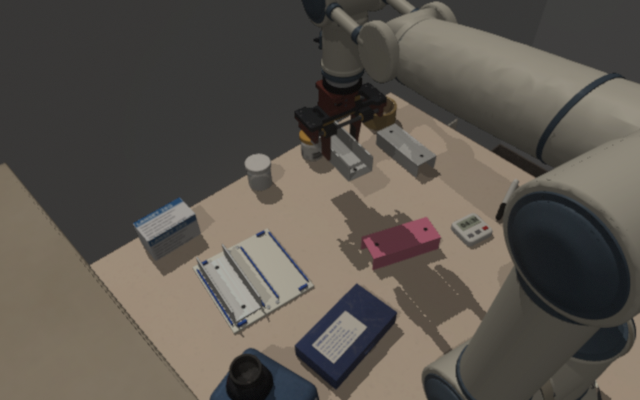

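The trough is held level at (345,155). I'll carry it over the empty bay.

>>> servo_tool(targets="0 -0.2 -0.4 0 0 -0.003 -0.014; 0 -0.3 -0.65 0 0 -0.003 -0.014; 0 -0.3 -0.7 0 0 -0.003 -0.014; 0 -0.3 -0.7 0 0 -0.003 -0.014; 0 -0.3 -0.7 0 0 -0.003 -0.014; 0 -0.3 -0.7 0 0 -0.002 -0.014; 0 -0.2 -0.5 0 0 0 -0.014; 0 -0.1 -0.2 0 0 0 0")

```text
clock: 5.15
ee_pos: [471.6, 173.3, 118.6]
orientation: [[0.994, -0.11, -0.011], [-0.11, -0.994, 0.001], [-0.011, -0.0, -1.0]]
contact_force: [0.5, -1.1, -2.0]
gripper_width: 0.677
grasp_force: 30.0
```

>>> servo_tool(targets="0 0 0 0 0 0 0; 0 0 0 0 0 0 0; 0 0 0 0 0 0 0")

```text
clock: 5.4
ee_pos: [474.0, 169.0, 120.3]
orientation: [[0.993, -0.115, -0.008], [-0.115, -0.993, -0.0], [-0.008, 0.001, -1.0]]
contact_force: [-0.1, 0.5, -1.7]
gripper_width: 0.678
grasp_force: 30.0
```

```bash
python3 go.py 482 171.4 60 -6.5
```

```text
t 5.4 pos [474.  169.  120.3] yaw -6.58 F [-0.1  0.5 -1.7] w 0.678 g 30.0 q6 112.0
shift/50 [ 0.163 -0.068  1.206] rot/.5 [ 0.002  0.016 -0.003]
```

>>> servo_tool(targets="0 0.1 -0.04 0.2 0 0.008 0; 0 0.06 -0.03 0.3 0 0.008 0; 0 0 0 0.4 0 0 0; 0 0 0 0.3 0 0 0; 0 0 0 0 0 0 0; 0 0 0 0 0 0 0; 0 0 0 0 0 0 0; 0 0 0 0 0 0 0")

```text
clock: 6.07
ee_pos: [483.2, 172.7, 62.6]
orientation: [[0.993, -0.114, 0.003], [-0.114, -0.993, 0.001], [0.003, -0.001, -1.0]]
contact_force: [0.4, -0.1, -0.7]
gripper_width: 0.68
grasp_force: 30.0
```

```bash
python3 go.py 482 171.4 35 -6.5
```

```text
t 6.0667 pos [483.2 172.7  62.6] yaw -6.56 F [ 0.4 -0.1 -0.7] w 0.68 g 30.0 q6 112.0
shift/50 [-0.022  0.028  0.553] rot/.5 [-0.002 -0.006 -0.002]
```

>>> servo_tool(targets="0 -0.02 0.02 0.2 0 -0.003 0; 0 0 0 0.25 0 0 0; 0 0 0 0.2 0 0 0; 0 0 0 0 0 0 0; 0 0 0 0 0 0 0; 0 0 0 0 0 0 0")

```text
clock: 6.57
ee_pos: [481.0, 172.0, 28.6]
orientation: [[0.994, -0.113, -0.001], [-0.113, -0.994, 0.0], [-0.001, -0.0, -1.0]]
contact_force: [0.1, -0.6, -1.4]
gripper_width: 0.677
grasp_force: 30.0
```

```bash
python3 go.py 482 171.4 18 -6.5
python3 - <<'E'
from h import *
p,_=arm.read_camera("top")
cv2.imwrite("pics/t2.png",cv2.resize(p[140:260,180:310],None,fx=4.8,fy=4.8,interpolation=cv2.INTER_CUBIC))
E
```

```text
t 6.5667 pos [481.  172.   28.6] yaw -6.51 F [ 0.1 -0.6 -1.4] w 0.677 g 30.0 q6 112.0
shift/50 [0.022 0.01  0.212] rot/.5 [-0.     0.002 -0.   ]
```

View pics/t2.png

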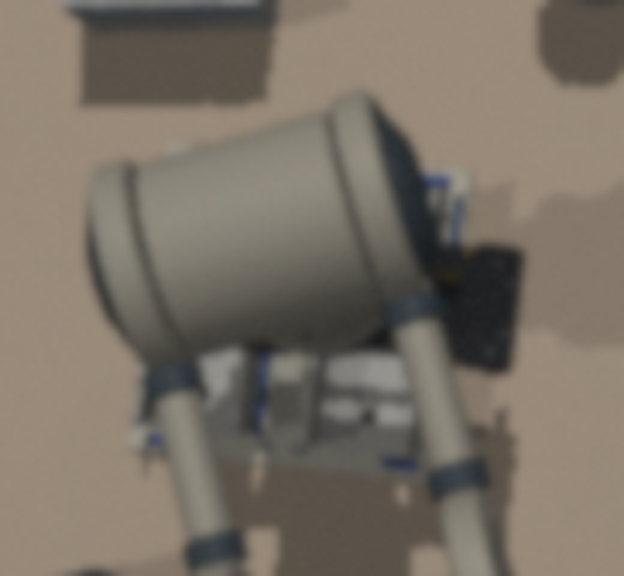

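The wrist hides most of the bay, but the near end of the trough at (370,415) sits between the ribs. I'll lower it slowly.

>>> servo_tool(targets="0 0.01 0 0.05 0 0 0; 0 0 0 0.05 0 0 0; 0 0 0 0.05 0 0 0; 0 0 0 0.05 0 0 0; 0 0 0 0 0 0 0; 0 0 0 0 0 0 0")

```text
clock: 7.12
ee_pos: [481.4, 171.9, 18.5]
orientation: [[0.994, -0.113, -0.001], [-0.113, -0.994, 0.0], [-0.001, 0.0, -1.0]]
contact_force: [0.0, 0.8, -1.8]
gripper_width: 0.686
grasp_force: 30.0
```

```bash
python3 go.py 482 171.4 18 -6.5
```

```text
t 7.1167 pos [481.4 171.9  18.5] yaw -6.51 F [ 0.   0.8 -1.8] w 0.686 g 30.0 q6 112.0
shift/50 [0.013 0.008 0.01 ] rot/.5 [ 0.     0.002 -0.001]
```

>>> servo_tool(targets="0 0 0 0.015 0 0 0; 0 0 0 0 0 0 0; 1 0 0 0 0 0 0; 1 0 0 0 0 0 0; 1 0 0 0 0 0 0; 1 0 0 0 0 0 0; 1 0 0 0 0 0 0; 1 0 0 0 0 0 0")

```text
clock: 7.78
ee_pos: [481.6, 171.9, 18.1]
orientation: [[0.994, -0.113, -0.0], [-0.113, -0.994, 0.0], [-0.0, -0.0, -1.0]]
contact_force: [-0.6, -0.2, -0.2]
gripper_width: 1.0
grasp_force: 0.0
```

>>> servo_tool(targets="1 0 0 -0.1 0 0 0; 1 0 0 -0.3 0 0 0; 1 0 0 -0.6 0 0 0; 1 0 0 -0.6 0 0 0; 1 0 0 -0.6 0 0 0; 1 0 0 -0.4 0 0 0")

```text
clock: 8.28
ee_pos: [482.3, 172.1, 151.9]
orientation: [[0.994, -0.113, 0.003], [-0.113, -0.994, 0.001], [0.003, -0.002, -1.0]]
contact_force: [0.7, -0.3, 0.7]
gripper_width: 1.001
grasp_force: 0.0
```

```bash
python3 go.py 528.6 -273.4 150 -6.4
```

```text
t 8.2833 pos [482.3 172.1 151.9] yaw -6.51 F [ 0.7 -0.3  0.7] w 1.001 g 0.0 q6 112.0
shift/50 [1.93  8.748 0.029] rot/.5 [-0.003 -0.006 -0.004]
```

>>> servo_tool(targets="1 0.1 0.4 0 0 0 0; 1 0.16 0.75 0 0 0 0; 1 0.16 0.75 0 0 0 0; 1 0.16 0.75 0 0 0 0; 1 0.16 0.75 0 0 0 0; 1 0.16 0.75 0 0 0 0; 1 0.16 0.75 0 0 0 0; 1 0.16 0.75 0 0 0 0")

```text
clock: 8.95
ee_pos: [510.1, -117.6, 148.6]
orientation: [[0.994, -0.113, 0.0], [-0.113, -0.994, 0.0], [0.0, -0.0, -1.0]]
contact_force: [-0.3, -0.0, 1.0]
gripper_width: 0.999
grasp_force: 0.0
```

>>> servo_tool(targets="1 0.17 0.75 0 0 0 0; 1 0.17 0.75 0 0 0 0; 1 0.17 0.75 0 0 0 0; 1 0.17 0.7 0 0 0 0; 1 0.1 0.35 0 0 0 0; 1 0 0 0 0 0 0; 1 0 0 0 0 0 0; 1 0 0 0 0 0 0")

```text
clock: 9.62
ee_pos: [530.3, -283.3, 148.0]
orientation: [[0.994, -0.113, -0.001], [-0.113, -0.994, 0.001], [-0.001, -0.001, -1.0]]
contact_force: [0.0, -0.2, 1.5]
gripper_width: 0.997
grasp_force: 0.0
```

```bash
python3 go.py 528.6 -273.4 60 -6.4
python3 - <<'E'
from h import *
t,_=arm.read_camera("top");s,_=arm.read_camera("scene")
cv2.imwrite("pics/t3.png",t);cv2.imwrite("pics/s3.png",s)
a=cv2.resize(t[165:250,200:290],None,fx=4.2,fy=4.2,interpolation=cv2.INTER_CUBIC);b=cv2.resize(s[225:340,185:320],None,fx=3.1,fy=3.1,interpolation=cv2.INTER_CUBIC)
k=np.zeros((max(a.shape[0],b.shape[0]),a.shape[1]+b.shape[1],3),np.uint8);k[:a.shape[0],:a.shape[1]]=a;k[:b.shape[0],a.shape[1]:]=b
cv2.imwrite("pics/k3.png",k)
E
```

```text
t 9.6167 pos [ 530.3 -283.3  148. ] yaw -6.5 F [ 0.  -0.2  1.5] w 0.997 g 0.0 q6 65.0
shift/50 [-0.054 -0.191  1.76 ] rot/.5 [-0.002  0.001 -0.003]
```

View pics/k3.png

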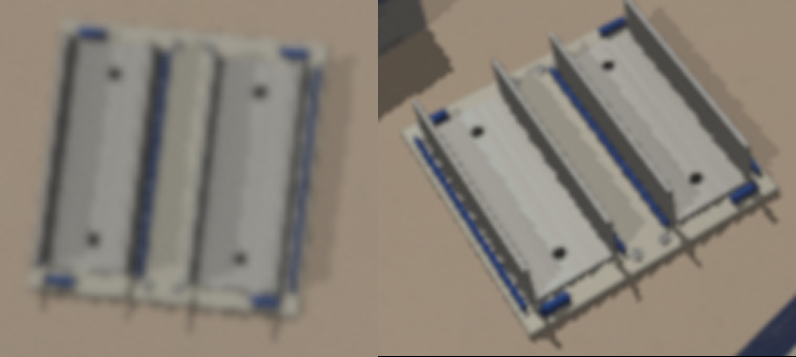

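The first trough sits flat in its bay: c's web holes are at crop (260,92) and (240,258), between the ribs. Next I'll measure a and c for the target, and b from both views.

Run:
```python
from h import *
t=cv2.imread("pics/t3.png");s=cv2.imread("pics/s3.png");s0=cv2.imread("pics/scene0.png")
for n,i,A,C in(("top",t,[(226.7,182.1),(221.5,221.6)],[(261.9,186.9),(257.1,226.7)]),("scene",s,[(216.9,267.3),(243.7,306.6)],[(259.2,246),(287.6,282.4)])):
    a=holes(n,i,A,10);c=holes(n,i,C,10);print(n,"a",a[1:],"c",c[1:],"mid",(a[1]+c[1])/2,"dist",np.linalg.norm(a[1]-c[1]))
print("sc b",holes("scene",s0,[(391,131.5),(421.5,156)],40))
```

```text
top a (array([493.4, 269.7,  10. ]), np.float64(-6.7), np.float64(109.6)) c (array([480.1, 173.8,  10. ]), np.float64(-6.64), np.float64(109.8)) mid [486.75 221.75  10.  ] dist 96.81787025131257
scene a (array([495.1, 269.5,  10. ]), np.float64(-6.52), np.float64(110.2)) c (array([481.7, 173.6,  10. ]), np.float64(-6.44), np.float64(110.3)) mid [488.4  221.55  10.  ] dist 96.83165804632286
sc b (array([[390.76, 131.15],
       [421.27, 155.39]]), array([ 530. , -273.6,   40. ]), np.float64(-6.56), np.float64(110.4))
```

>>> servo_tool(targets="1 -0.03 -0.1 0.4 0 0 -0.003; 1 -0.02 -0.09 0.4 0 0 0; 1 0 0 0.4 0 0 0; 1 0 0 0.3 0 0 0; 1 0 0 0 0 0 0; 1 0 0 0 0 0 0; 1 0 0 0 0 0 0")

```text
clock: 10.3
ee_pos: [529.4, -274.0, 74.5]
orientation: [[0.994, -0.111, 0.001], [-0.111, -0.994, -0.001], [0.001, 0.001, -1.0]]
contact_force: [0.0, -0.5, 0.2]
gripper_width: 1.003
grasp_force: 0.0
```

```bash
python3 go.py 528.6 -273.4 12 -6.4
```

```text
t 10.3 pos [ 529.4 -274.    74.5] yaw -6.37 F [ 0.  -0.5  0.2] w 1.003 g 0.0 q6 66.0
shift/50 [-0.02 -0.01  1.25] rot/.5 [ 0.001 -0.003  0.001]
```

>>> servo_tool(targets="1 0 0 0.35 0 0 0; 1 0 0 0.4 0 0 0; 1 0 0 0.3 0 0 0; 1 0 0 0.2 0 0 0; 1 0 0 0 0 0 0; 1 0 0 0 0 0 0")

```text
clock: 10.8
ee_pos: [529.1, -274.4, 11.3]
orientation: [[0.994, -0.112, 0.0], [-0.112, -0.994, -0.0], [0.0, 0.0, -1.0]]
contact_force: [-1.0, 0.0, -0.5]
gripper_width: 1.001
grasp_force: 0.0
```

```bash
python3 go.py 529.3 -273.5 12 -6.5
```

```text
t 10.8 pos [ 529.1 -274.4   11.3] yaw -6.42 F [-1.   0.  -0.5] w 1.001 g 0.0 q6 66.0
shift/50 [ 0.002 -0.018 -0.015] rot/.5 [ 0.    -0.     0.003]
```

>>> servo_tool(targets="0 0 0 0 0 0 0; 0 0 0 0 0 0 0; 0 0 0 0 0 0 0; 0 0 0 0 0 0 0; 0 0 0 0 0 0 0; 0 0 0 0 0 0 0; 0 0 0 0 0 0 0; 0 0 0 0 0 0 0")

```text
clock: 11.47
ee_pos: [529.1, -274.5, 11.1]
orientation: [[0.994, -0.112, 0.0], [-0.112, -0.994, -0.0], [0.0, 0.0, -1.0]]
contact_force: [0.2, -0.5, 3.8]
gripper_width: 0.682
grasp_force: 30.0
```

```bash
python3 go.py 529.3 -273.5 12 -6.5
```

```text
t 11.4667 pos [ 529.1 -274.5   11.1] yaw -6.43 F [ 0.2 -0.5  3.8] w 0.682 g 30.0 q6 66.0
shift/50 [ 0.003 -0.021 -0.019] rot/.5 [ 0.001 -0.001  0.002]
```

>>> servo_tool(targets="0 0 0 0 0 0 0; 0 0 0 0 0 0 0; 0 0 0 -0.2 0 0 0; 0 0 0 -0.4 0 0 0; 0 0 0 -0.6 0 0 0; 0 0 0 -0.6 0 0 0; 0 0 0 -0.6 0 0 0; 0 0 0 -0.3 0 0 0")

```text
clock: 12.13
ee_pos: [529.5, -274.6, 149.6]
orientation: [[0.994, -0.112, 0.003], [-0.112, -0.994, -0.002], [0.003, 0.001, -1.0]]
contact_force: [0.1, 0.3, -1.1]
gripper_width: 0.683
grasp_force: 30.0
```

```bash
python3 go.py 487.6 220.4 150 -6.55
```

```text
t 12.1333 pos [ 529.5 -274.6  149.6] yaw -6.42 F [ 0.1  0.3 -1.1] w 0.683 g 30.0 q6 66.0
shift/50 [-1.94  -9.744 -0.026] rot/.5 [ 0.002 -0.006  0.004]
```

>>> servo_tool(targets="0 -0.1 -0.4 0 0 0 0; 0 -0.15 -0.75 0 0 0 0; 0 -0.15 -0.75 0 0 0 0; 0 -0.15 -0.75 0 0 0 0; 0 -0.15 -0.75 0 0 0 0; 0 -0.15 -0.75 0 0 0 0; 0 -0.15 -0.75 0 0 0 0; 0 -0.15 -0.75 0 0 0 0")

```text
clock: 12.8
ee_pos: [502.3, 14.6, 145.1]
orientation: [[0.994, -0.112, -0.002], [-0.112, -0.994, 0.0], [-0.002, -0.0, -1.0]]
contact_force: [0.7, -0.2, -1.8]
gripper_width: 0.683
grasp_force: 30.0
```

>>> servo_tool(targets="0 -0.15 -0.75 0 0 0 0; 0 -0.15 -0.75 0 0 0 0; 0 -0.15 -0.75 0 0 0 0; 0 -0.15 -0.75 0 0 0 0; 0 -0.15 -0.6 0 0 0 0; 0 -0.05 -0.3 0 0 0 0; 0 0 0 0 0 0 0; 0 0 0 0 0 0 0")

```text
clock: 13.47
ee_pos: [484.8, 211.4, 144.9]
orientation: [[0.994, -0.11, -0.002], [-0.11, -0.994, -0.001], [-0.002, 0.001, -1.0]]
contact_force: [0.5, -0.1, -2.0]
gripper_width: 0.681
grasp_force: 30.0
```

>>> servo_tool(targets="0 0 0 0 0 0 0; 0 0 0 0 0 0 0")

```text
clock: 13.63
ee_pos: [485.5, 209.9, 145.4]
orientation: [[0.994, -0.113, -0.001], [-0.113, -0.994, -0.0], [-0.001, 0.0, -1.0]]
contact_force: [0.1, 0.2, -1.1]
gripper_width: 0.682
grasp_force: 30.0
```

```bash
python3 go.py 487.6 220.4 80 -6.55
```

```text
t 13.6333 pos [485.5 209.9 145.4] yaw -6.51 F [ 0.1  0.2 -1.1] w 0.682 g 30.0 q6 116.0
shift/50 [ 0.019 -0.214  1.308] rot/.5 [0.001 0.002 0.001]
```

>>> servo_tool(targets="0 0.01 -0.11 0.2 0 0.001 0; 0 0.01 -0.1 0.35 0 0.001 0; 0 0 0 0.4 0 0 0; 0 0 0 0.35 0 0 0; 0 0 0 0.1 0 0 0; 0 0 0 0 0 0 0; 0 0 0 0 0 0 0; 0 0 0 0 0 0 0")

```text
clock: 14.3
ee_pos: [488.3, 221.5, 76.9]
orientation: [[0.994, -0.112, 0.003], [-0.112, -0.994, 0.001], [0.002, -0.001, -1.0]]
contact_force: [0.5, -0.5, -2.2]
gripper_width: 0.68
grasp_force: 30.0
```

```bash
python3 go.py 487.6 220.4 60 -6.55
python3 - <<'E'
from h import *
s,_=arm.read_camera("scene")
cv2.imwrite("pics/s4.png",cv2.resize(s[200:350,170:340],None,fx=4,fy=4,interpolation=cv2.INTER_CUBIC))
E
```

```text
t 14.3 pos [488.3 221.5  76.9] yaw -6.45 F [ 0.5 -0.5 -2.2] w 0.68 g 30.0 q6 117.0
shift/50 [-0.013  0.024  0.339] rot/.5 [-0.002 -0.005  0.003]
```

View pics/s4.png

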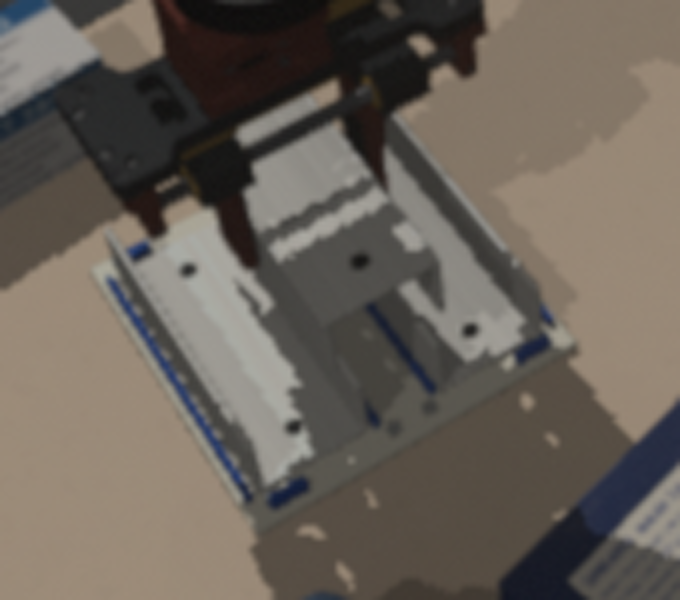

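b is held straight above the gap, with its near end at crop (385,290) and the facing flanges below it. I'll lower it in small steps and watch the force.

>>> servo_tool(targets="0 -0.01 0.015 0.1 0 -0.002 0; 0 0 0 0.1 0 0 0; 0 0 0 0.1 0 0 0; 0 0 0 0 0 0 0; 0 0 0 0 0 0 0; 0 0 0 0 0 0 0")

```text
clock: 14.85
ee_pos: [487.0, 220.8, 60.4]
orientation: [[0.994, -0.112, -0.001], [-0.112, -0.994, 0.0], [-0.001, -0.0, -1.0]]
contact_force: [-0.1, 0.3, -1.3]
gripper_width: 0.681
grasp_force: 30.0
```

```bash
python3 go.py 487.6 220.4 50 -6.55
```

```text
t 14.85 pos [487.  220.8  60.4] yaw -6.42 F [-0.1  0.3 -1.3] w 0.681 g 30.0 q6 117.0
shift/50 [0.014 0.006 0.209] rot/.5 [-0.     0.001  0.004]
```

>>> servo_tool(targets="0 0.01 0.004 0.04 0 0 0.003; 0 0 0 0.05 0 0 0; 0 0 0 0.05 0 0 0; 0 0 0 0.05 0 0 0; 0 0 0 0.05 0 0 0; 0 0 0 0 0 0 0; 0 0 0 0 0 0 0")

```text
clock: 15.43
ee_pos: [487.3, 220.4, 48.2]
orientation: [[0.994, -0.113, -0.001], [-0.113, -0.994, 0.0], [-0.001, 0.0, -1.0]]
contact_force: [0.1, -0.1, -0.9]
gripper_width: 0.686
grasp_force: 30.0
```

```bash
python3 go.py 487.6 220.4 21.1 -6.55
```

```text
t 15.4333 pos [487.3 220.4  48.2] yaw -6.52 F [ 0.1 -0.1 -0.9] w 0.686 g 30.0 q6 117.0
shift/50 [ 0.007 -0.001  0.543] rot/.5 [0.    0.002 0.001]
```

The tips are past the flange tops with no contact force, so I'll carry on down.

>>> servo_tool(targets="0 0.005 0 0.06 0 0 0; 0 0 0 0.08 0 0 0; 0 0 0 0.08 0 0 0; 0 0 0 0.08 0 0 0; 0 0 0 0.08 0 0 0; 0 0 0 0.06 0 0 0; 0 0 0 0 0 0 0; 0 0 0 0 0 0 0")

```text
clock: 16.1
ee_pos: [487.5, 220.4, 26.2]
orientation: [[0.994, -0.113, -0.001], [-0.113, -0.994, 0.0], [-0.001, 0.0, -1.0]]
contact_force: [-0.1, 0.0, -0.7]
gripper_width: 0.679
grasp_force: 30.0
```

```bash
python3 go.py 487.6 220.4 21.1 -6.55
```

```text
t 16.1 pos [487.5 220.4  26.2] yaw -6.51 F [-0.1  0.  -0.7] w 0.679 g 30.0 q6 117.0
shift/50 [ 0.002 -0.     0.102] rot/.5 [0.    0.002 0.001]
```

>>> servo_tool(targets="0 0 0 0.04 0 0 0; 0 0 0 0.04 0 0 0; 0 0 0 0.02 0 0 0; 0 0 0 0 0 0 0; 0 0 0 0 0 0 0")

```text
clock: 16.52
ee_pos: [487.7, 220.4, 21.5]
orientation: [[0.994, -0.113, -0.001], [-0.113, -0.994, 0.0], [-0.001, -0.0, -1.0]]
contact_force: [-0.3, 0.1, -1.8]
gripper_width: 0.683
grasp_force: 30.0
```

```bash
python3 go.py 487.6 220.4 21.1 -6.55
```

```text
t 16.5167 pos [487.7 220.4  21.5] yaw -6.52 F [-0.3  0.1 -1.8] w 0.683 g 30.0 q6 117.0
shift/50 [-0.001  0.     0.007] rot/.5 [-0.     0.001  0.001]
```

Fully down. Release and withdraw.

>>> servo_tool(targets="0 0 0 0.01 0 0 0; 0 0 0 0 0 0 0; 1 0 0 0 0 0 0; 1 0 0 0 0 0 0; 1 0 0 0 0 0 0; 1 0 0 0 0 0 0; 1 0 0 0 0 0 0; 1 0 0 0 0 0 0")

```text
clock: 17.18
ee_pos: [487.7, 220.5, 21.1]
orientation: [[0.994, -0.113, -0.0], [-0.113, -0.994, 0.0], [-0.0, -0.0, -1.0]]
contact_force: [0.1, 0.4, 0.8]
gripper_width: 0.998
grasp_force: 0.0
```

>>> servo_tool(targets="1 0 0 -0.1 0 0 0; 1 0 0 -0.3 0 0 0; 1 0 0 -0.6 0 0 0; 1 0 0 -0.6 0 0 0; 1 0 0 -0.6 0 0 0; 1 0 0 -0.6 0 0 0; 1 0 0 -0.2 0 0 0; 1 0 0 0 0 0 0")

```text
clock: 17.85
ee_pos: [489.2, 220.9, 174.9]
orientation: [[0.994, -0.113, 0.006], [-0.113, -0.994, 0.003], [0.005, -0.003, -1.0]]
contact_force: [-0.4, -0.2, -0.3]
gripper_width: 0.999
grasp_force: 0.0
```

>>> servo_tool(targets="1 0.1 0.5 0 0 0 0; 1 0.1 0.7 0 0 0 0; 1 0.1 0.7 0 0 0 0; 1 0.1 0.7 0 0 0 0; 1 0.1 0.7 0 0 0 0; 1 0.1 0.7 0 0 0 0; 1 0.1 0.5 0 0 0 0; 1 0 0 0 0 0 0")

```text
clock: 18.52
ee_pos: [496.2, -11.2, 168.0]
orientation: [[0.993, -0.118, -0.004], [-0.118, -0.993, -0.001], [-0.004, 0.002, -1.0]]
contact_force: [0.2, 0.2, -0.3]
gripper_width: 1.0
grasp_force: 0.0
```

Run:
```python
from h import *
t,_=arm.read_camera("top");s,_,W=cloud("scene")
cv2.imwrite("pics/t5.png",t);cv2.imwrite("pics/s5.png",s);np.save("W5.npy",W)
a=cv2.resize(t[165:250,200:290],None,fx=4.2,fy=4.2,interpolation=cv2.INTER_CUBIC);b=cv2.resize(s[200:340,185:320],None,fx=3.1,fy=3.1,interpolation=cv2.INTER_CUBIC)
k=np.zeros((max(a.shape[0],b.shape[0]),a.shape[1]+b.shape[1],3),np.uint8);k[:a.shape[0],:a.shape[1]]=a;k[:b.shape[0],a.shape[1]:]=b
cv2.imwrite("pics/k5.png",k)
```

```text
(no output)
```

View pics/k5.png

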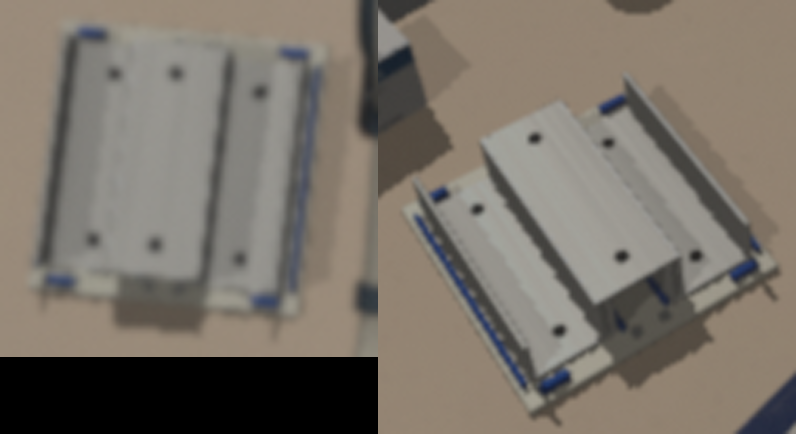

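b lies over the gap, straight and down, with its top holes at crop (176,73) and (155,244). One numeric check of its height and end alignment.

Run:
```python
from h import *
t=cv2.imread("pics/t5.png");s=cv2.imread("pics/s5.png")
R=np.array([[.9936,-.1132],[.1132,.9936]])
for n,i,A,B,C in(("top",t,[(226.7,182.1),(221.5,221.6)],[(241.9,182.4),(236.9,223.1)],[(261.9,186.9),(257.1,226.7)]),("scene",s,[(216.9,267.3),(243.7,306.6)],[(235.6,244.4),(263.4,282.5)],[(259.2,246),(287.6,282.4)])):
    for k,g,z in(("a",A,10),("b",B,50),("c",C,10)):
        h=holes(n,i,g,z);print(n,k,"cradle-axes xy",(R@h[1][:2]).round(1),"yaw",h[2],"len",h[3])
W=np.load("W5.npy");print("b top z",np.median(W[250:275,243:256,2][...]).round(1), [np.median(W[v-3:v+4,u-3:u+4,2]).round(1) for u,v in((232,250),(250,262),(268,280))])
```

```text
top a cradle-axes xy [459.7 323.8] yaw -6.7 len 109.7
top b cradle-axes xy [459.  275.3] yaw -6.44 len 109.8
top c cradle-axes xy [457.3 226.8] yaw -6.73 len 109.8
scene a cradle-axes xy [461.3 323.8] yaw -6.52 len 110.2
scene b cradle-axes xy [460.6 275.5] yaw -6.5 len 110.0
scene c cradle-axes xy [459.  226.8] yaw -6.5 len 110.3
b top z 50.2 [np.float64(50.2), np.float64(50.0), np.float64(50.1)]
```

Ends agree to about 1.5 mm, the top of b is at z = 50 along its length (fully down), and the robot is clear. Handing in.

```bash
python3 -c "
from cell import arm
print(arm.hand_in())"
```

```text
the job is handed in; nothing more can be done
None
```

The job is handed in (about 18.6 s of robot time): trough_c is flat in its bay and trough_b is fully down over the gap, interlocked with both, ends within about 2 mm; the arm stayed clear of the cups, though I did not re-measure them.

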